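# Load a tube cassette against the sprung pusher of a sample bay

### The arm

A 7-joint arm with a two-finger parallel gripper is mounted at the origin on the work surface. World frame = base frame: x ahead of the robot, y to its left, z up, the work surface at z = 0. Lengths are in m, angles in rad, forces in N, time in s.
With the tool pointing down it reaches from about 0.425 to 1.025 m from the base axis. Payload 9.4 kg.
Tool frame: the origin (TCP) lies on the front face of the gripper's body, between the roots of the fingers; the fingertips stand 73 mm ahead of it and the grasp point (between the pads) lies 54 mm ahead of it; z points along the fingers, y is the line along which they close (so a half turn about z gives the same grasp; the last joint's range is limited). The gripper opens to 85 mm and grips with 20 to 120 N. Pads are 22 mm wide; open, the fingers measure 114 mm over their backs; the gripper's body (76 mm by 85 mm) begins 54 mm behind the grasp point. The pads swing forward as they close: fully open they stand 13 mm farther back than shut.
Start: joints at [1.19, 0.599, -0.003, 1.599, 0.002, 0.943, -0.08], TCP at [0.217, -0.692, 0.304] pointing down, gripper open.
Joint ranges: [-2.57, 2.57], [-0.35, 1.97], [-1.29, 1.29], [0.11, 2.56], [-1.05, 4.19], [0.11, 1.86], [-2.63, 2.63]. Speed limits (rad/s): [2.22, 2.22, 3.01, 3.01, 3.14, 3.14, 3.14].

### API

Orientations are given as a unit quaternion [w, x, y, z].
In Python, from cell import env gives the robot as it stands.
- The arm moves only by the tool apply_moves, never from a script. Its argument "motion" is a list of rows, each a list of 7 numbers: the opening, from 0 (shut) to 1 (fully open), then the shift along the tool's x, y, z in mm, then the turn, a rotation vector about the tool's x, y, z in degrees. In form: [[grip, dx, dy, dz, rx, ry, rz], ...]. A call has exactly 10 rows; each row shifts and turns the commanded pose from where the row before left it, along the tool's axes as they then stand; what a row does not reach is not made up. A row lasts 1/12 s, in which the tool goes at most 41.7 mm and 7.16 degrees, less where a joint would pass 70% of its speed; a pose out of reach is approached as far as the arm can. A call with a gripper value outside its range is refused whole. The fingers move at their own pace and stop on an object; "force" is the grip in N (left out, the last holds). Time passes only in rows, so rows that do not move let the fingers close, or fill a call up. It gives the time, the measured TCP pose, the force, the opening and the grip force at its end, in the units of the state.
- env.get_obs(): the state, without advancing time (a new reading comes with each control period).
- env.get_image(name): name is "scene" or "top" or "wrist"; returns (picture, depth): 400x640x3 uint8, red, green, blue; 400x640 float32, m along the optical axis (not along the pixel's ray), 0 where there is no reading.
- env.calibration(name): a dict with "camera_matrix" (3x3 intrinsics, pixels), "world_from_camera" (4x4, takes a point from camera to world coordinates). Camera axes: x right, y down, z forward; pixel columns grow to the right and rows downward; lengths in m; the calibration is good to about 2 mm. A picture is of the moment at which its call begins: read the wrist's pose just before it. calibration takes no time and is no camera call; for the wrist camera it gives the pose at the moment of the call.
- env.finish_job(): hands the job in; it is judged then, once.
The state is a dict: "time": time; "joints": joint angles; "joint_vel": joint speeds; "tau": joint torques, N m; "eef_pos": TCP position; "tool_rot": TCP orientation; "force": force on the tool from outside, world axes, zero at the start; "wrist_torque": the same for the moment, N m; "finger_gap": finger opening in m; "gripper_force": force on a finger pad.
Only numpy, scipy, OpenCV 4.12 (cv2) and the standard library are available. Lean on these libraries where they do the work, as an engineer would, in place of code of your own. Each camera call takes 0.05 s, during which the arm holds its last target. There are 200 camera calls.

### The job

Pick up the long cassette with five capped tubes and set it down, without dropping it, in the lane of the white loading bay, clear of the sprung pusher. Then slide it gently along the lane floor into the pusher until its end meets the metal stop plate, and finish while still holding it there, pressed lightly against the plate: the pusher shoves it back out if you let go. Keep the cassette upright and leave everything else where it is.

Things in the scene. Friction and masses are not known exactly. Their poses are not given: they have to be found in the camera images.
- cassette: Grey upright block 130 long (its x) x 28 wide (its y, the way to grip it) x 65 mm tall, 0.2 to 0.3 kg, five white-capped tubes fixed along it, caps 16 mm across, up to 82 mm above its underside. Either way round will do. Origin: centre of the underside, z up. Stands loose, roughly along y (within 30 degrees), nearer to or farther from the robot than the short one.
- bay: White loading bay, fixed to the table. Origin on the table under the lane's middle; +x runs along the lane to the pusher, z up. Base plate 8 thick, 90 wide, x -130 to 200 mm. Lane x -120 to 120, open at -x. At x = 120 it ends at the stop plate; the pusher housing behind it is 80 wide, up to 74 mm above the table. With its end on the plate the cassette's origin is at x = 55 mm.
- stop_plate: The hard stop: upright aluminium plate across the lane's end, 70 mm wide, from 8 to 70 mm above the table, its face looking to the bay's -x. Fixed in the bay. Origin in the middle of the face, at bay x = +120, 39 mm above the table.
- stop_face (a point): Point on the stop plate's face on the lane's centre line, 40 mm above the table (bay x = +120 mm).
- lane_floor (a point): Point on the lane floor's centre line, 8 mm above the table, at bay x = +10 mm: a cassette centred here ends 25 mm short of the pusher's nose. The lane is 34 mm wide between two low side rails: upright up to 20 mm above the table, then flared outwards at 45 degrees up to 29 mm.
- plunger_tip (a point): Tip of the pusher's nose: a steel pin of 16 mm diameter that sticks 20 mm out of the stop plate towards the bay's -x, on the lane's centre line, 40 mm above the table.
- plunger (a joint): How far the pusher is pressed in, m: 0 = out (20 mm proud of the plate), 0.020 = flush with the stop plate, when the cassette meets it. Sprung: 4 N to start it, 9 N at 0.020; it springs back when let go. Sliding the cassette on the lane floor takes 1 to 4 N more, so the push rises to 10 to 13 N, then jumps at the plate.
- short_cassette: Like the cassette but only 80 mm long with three tubes: not wanted. Origin at the centre of its underside. Loose; a bystander.
- vial_a: Small capped vial, 24 mm diameter, 38 mm tall, standing beside the bay on the side away from the robot (bay y +95 to +120 mm). Origin at the centre of its underside. Loose; a bystander.
- vial_b: Same kind of vial, standing on the robot's left beyond the cassettes. Origin at the centre of its underside. Loose; a bystander.
- reagent: White reagent bottle, 56 mm diameter, 110 mm tall, beyond the bay and the cassettes. Origin at the centre of its underside. Loose; a bystander.
- mouse: Black computer mouse, 100 x 58 x 32 mm, on the robot's left. Origin at the centre of its underside. Loose; a bystander.
- marker: White marker pen, 14 mm thick, 134 mm long, lying on the robot's right. Origin under its middle. Loose; a bystander.
Things that resemble listed ones, but are neither listed nor needed, are in the scene too. Leave any yellow look-alike of the cassette alone.

How it is judged:
By the outcome, as a careful person would: the job done as asked, in the order asked, and still so for the second after the job is handed in, while the arm keeps its last pose, push and grip.
It also fails if it takes over 64 s, if anything falls off the work surface, if the arm or the gripper's body presses on something with over 40 N, if the wrist force passes 120 N, or if a joint passes its speed limit or range.

## Working session

There is one attempt and no reset: what is moved stays moved. The work goes in short steps, Python scripts to look and compute and a tool call to move; the robot and the scene stay as the last step left them, time stands still between calls to the robot, and variables do not carry over. Pictures are saved under pics/ and viewed, at most 10 in all, crops included, and the job is handed in when it is done.

Besides the shell and the picture viewer there is one more tool, called after "Emit:" by a JSON object that holds its "api" and its "payload", one argument or row to a line. apply_moves: Moves the arm, as the interface text tells. Its arguments: {"type":"object","properties":{"motion":{"type":"array","items":{"type":"array","items":{"type":"number"}}},"force":{"type":"number"}},"required":["motion"]}

```bash
mkdir -p pics; cat > h.py <<'E'
import numpy as np,cv2
from cell import env
def grab(n,name):
    c=env.calibration(n); im,d=env.get_image(n)
    np.savez('pics/'+name+'.npz',im=im,d=d,K=c['camera_matrix'],T=c['world_from_camera'])
    cv2.imwrite('pics/'+name+'.png',im[:,:,::-1]); return im,d
def load(name):
    z=np.load('pics/'+name+'.npz'); K,T,d=z['K'],z['T'],z['d']
    v,u=np.mgrid[:400,:640]
    P=np.stack([(u-K[0,2])/K[0,0]*d,(v-K[1,2])/K[1,1]*d,d],-1)
    return z['im'],d,P@T[:3,:3].T+T[:3,3],K,T
E
python3 - <<'E'
from h import *
for n in('top','scene'): grab(n,n+'0'); c=env.calibration(n); print(n,np.round(c['world_from_camera'],3).tolist())
o=env.get_obs();print(o)
E
```

```text
top [[0.011, -0.981, 0.193, 0.324], [-1.0, -0.015, -0.016, -0.02], [0.019, -0.193, -0.981, 1.255], [0.0, 0.0, 0.0, 1.0]]
scene [[0.24, 0.687, -0.686, 1.257], [0.971, -0.164, 0.175, -0.192], [0.008, -0.708, -0.706, 0.767], [0.0, 0.0, 0.0, 1.0]]
{'time': 0.1, 'joints': array([ 1.19028388,  0.60008235, -0.00252484,  1.60005568,  0.00182227,
        0.94292051, -0.0798069 ]), 'joint_vel': array([-2.96995258e-05, -3.56723687e-03,  2.06856373e-03, -2.30872086e-03,
       -5.85448147e-04,  1.02310104e-03, -5.60093517e-05]), 'tau': array([ 5.70467528e-03, -7.77993608e+01,  1.57003965e+00, -2.58627498e+01,
        1.26601872e-02,  5.41678353e-03,  2.27834306e-05]), 'eef_pos': array([ 0.2167752 , -0.69149129,  0.30307455]), 'tool_rot': array([-7.06831567e-04,  9.88480417e-01,  1.51347051e-01, -1.91122952e-04]), 'force': array([ 0.07223994,  0.86367148, -0.14290544]), 'wrist_torque': array([ 0.01867081,  0.00214523, -0.03604721]), 'gripper_force': 0.0, 'finger_gap': 0.08592432019632798}
```

View pics/top0.png

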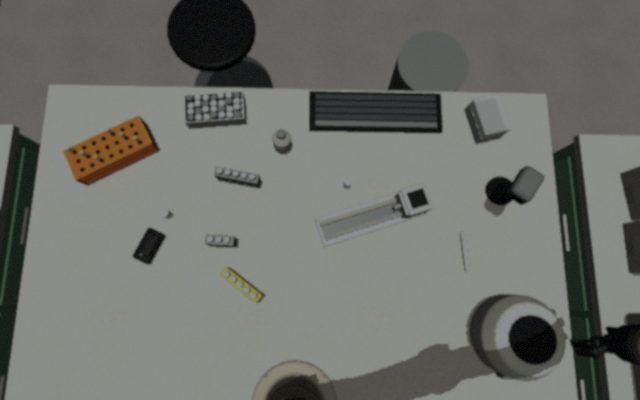

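View pics/scene0.png

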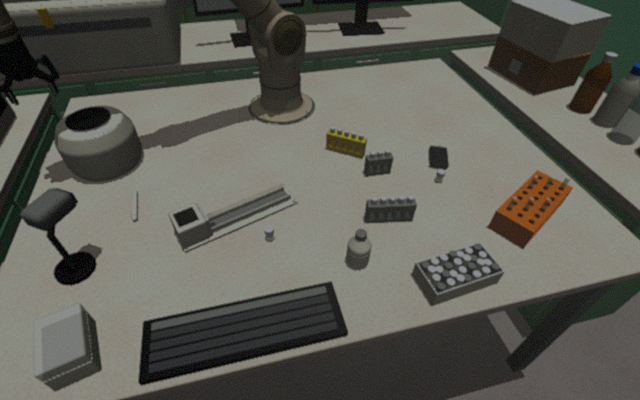

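The top view shows the grey five-tube cassette around (238,176), the short one at (221,241), and the bay from (318,230) to the pusher at (415,202). In the scene view the cassette is at (390,209), with the reagent bottle and vial_a (269,234) nearby.

```bash
python3 - <<'E'
from h import *
im,d,P,K,T=load('top0')
print(K[0,0])
for n,(u,v) in dict(casL=(218,171),casM=(238,175),casR=(257,181),baynear=(322,230),lane1=(335,226),lane2=(385,211),hous=(414,200),vialA=(347,184),reag=(282,138),short=(221,240)).items(): print(n,np.round(P[v,u],3))
def rect(m):
    pts=P[m][:,:2].astype(np.float32); r=cv2.minAreaRect(pts); print(len(pts),np.round(r[0],4),np.round(r[1],4),r[2],np.round(cv2.boxPoints(r),3).tolist())
z=P[:,:,2]; v,u=np.mgrid[:400,:640]
rect((z>.05)&(z<.1)&(u>205)&(u<270)&(v>160)&(v<192))
rect((z>.05)&(z<.1)&(u>385)&(u<440)&(v>180)&(v<222))
rect((z>.015)&(z<.04)&(u>305)&(u<440)&(v>180)&(v<250))
rect((z>.004)&(z<.04)&(u>305)&(u<440)&(v>180)&(v<250))
E
```

```text
420.75652823127433
casL [0.648 0.23  0.081]
casM [0.639 0.174 0.074]
casR [0.625 0.12  0.06 ]
baynear [ 0.491 -0.073  0.008]
lane1 [ 0.503 -0.112  0.009]
lane2 [ 0.552 -0.264  0.007]
hous [ 0.573 -0.335  0.074]
vialA [ 0.626 -0.146  0.038]
reag [0.743 0.048 0.102]
short [0.45  0.212 0.075]
469 [0.6411 0.18  ] [0.1301 0.0293] 79.9798583984375 [[0.6150000095367432, 0.11900000274181366], [0.6439999938011169, 0.11299999803304672], [0.6669999957084656, 0.24199999868869781], [0.6380000114440918, 0.24699999392032623]]
793 [ 0.5724 -0.331 ] [0.0807 0.0962] 19.192962646484375 [[0.5180000066757202, -0.29899999499320984], [0.550000011920929, -0.38999998569488525], [0.6259999871253967, -0.3630000054836273], [0.5950000286102295, -0.2720000147819519]]
695 [ 0.5739 -0.2056] [0.1591 0.3215] 17.878034591674805 [[0.4490000009536743, -0.07699999958276749], [0.5479999780654907, -0.382999986410141], [0.6990000009536743, -0.33399999141693115], [0.6000000238418579, -0.02800000086426735]]
2866 [ 0.541  -0.2295] [0.2093 0.4093] 0.756320595741272 [[0.4339999854564667, -0.026000000536441803], [0.4390000104904175, -0.4350000023841858], [0.6480000019073486, -0.43299999833106995], [0.6430000066757202, -0.023000000044703484]]
```

```bash
cat >> h.py <<'E'
from scipy.spatial.transform import Rotation as R
def pose():
    o=env.get_obs(); q=o['tool_rot']; return o,o['eef_pos'],R.from_quat([q[1],q[2],q[3],q[0]])
def plan(target,yaw,n,g):
    """rows from the measured pose to target TCP (m) with tool down and tool x at yaw (deg)"""
    o,p,r=pose(); y=np.radians(yaw)
    rt=R.from_matrix(np.array([[np.cos(y),np.sin(y),0],[np.sin(y),-np.cos(y),0],[0,0,-1.]]))
    w=(r.inv()*rt).as_rotvec(degrees=True); t=np.array(target)
    rows=[]
    for i in range(n):
        goal=p+(t-p)/(n-i); d=r.inv().apply(goal-p)*1000; d=np.round(d,1)
        wi=np.round(w/n,2); rows.append([g,*d.tolist(),*wi.tolist()])
        p=p+r.apply(d)/1000; r=r*R.from_rotvec(wi,degrees=True)
    print('need',np.round(w,2));
    for k in range(0,n,10): print(str(rows[k:k+10]).replace(' ',''))
E
python3 - <<'E'
from h import *
o,p,r=pose();print(r.as_matrix().round(3).tolist())
c=env.calibration('wrist')['world_from_camera'];M=np.eye(4);M[:3,:3]=r.as_matrix();M[:3,3]=p
print((np.linalg.inv(M)@c).round(3))
plan([.50,-.19,.33],80,20,1)
E
```

```text
[[0.954, 0.299, -0.001], [0.299, -0.954, 0.001], [-0.0, -0.001, -1.0]]
[[ 0.    -0.961 -0.275  0.07 ]
 [ 1.    -0.     0.     0.001]
 [-0.    -0.275  0.961 -0.07 ]
 [ 0.     0.     0.     1.   ]]
need [-8.000e-02 -4.000e-02 -6.259e+01]
[[1,21.0,-19.7,-1.3,-0.0,-0.0,-3.13],[1,22.1,-18.5,-1.3,-0.0,-0.0,-3.13],[1,23.0,-17.3,-1.3,-0.0,-0.0,-3.13],[1,23.9,-16.0,-1.3,-0.0,-0.0,-3.13],[1,24.8,-14.7,-1.3,-0.0,-0.0,-3.13],[1,25.5,-13.3,-1.3,-0.0,-0.0,-3.13],[1,26.2,-11.9,-1.3,-0.0,-0.0,-3.13],[1,26.9,-10.4,-1.3,-0.0,-0.0,-3.13],[1,27.4,-8.9,-1.3,-0.0,-0.0,-3.13],[1,27.8,-7.4,-1.3,-0.0,-0.0,-3.13]]
[[1,28.2,-5.9,-1.3,-0.0,-0.0,-3.13],[1,28.5,-4.4,-1.3,-0.0,-0.0,-3.13],[1,28.7,-2.8,-1.4,-0.0,-0.0,-3.13],[1,28.8,-1.2,-1.3,-0.0,-0.0,-3.13],[1,28.8,0.3,-1.4,-0.0,-0.0,-3.13],[1,28.7,1.9,-1.3,-0.0,-0.0,-3.13],[1,28.6,3.5,-1.4,-0.0,-0.0,-3.13],[1,28.3,5.0,-1.3,-0.0,-0.0,-3.13],[1,28.0,6.6,-1.4,-0.0,-0.0,-3.13],[1,27.7,8.1,-1.3,-0.0,-0.0,-3.13]]
```

Emit:
{"api": "apply_moves", "payload": {
  "motion": [
    [1,21,-20,-1,0,0,-3],
    [1,22,-18,-1,0,0,-3],
    [1,23,-17,-1,0,0,-3],
    [1,24,-16,-1,0,0,-3],
    [1,25,-15,-1,0,0,-3],
    [1,26,-13,-1,0,0,-3],
    [1,26,-12,-2,0,0,-3],
    [1,27,-10,-2,0,0,-3],
    [1,27,-9,-2,0,0,-3],
    [1,28,-7,-2,0,0,-3]
  ]
}}

```text
time: 0.93
eef_pos: [0.3622, -0.4419, 0.3178]
tool_rot: [-0.0, 0.915, 0.403, -0.0]
force: [0.2, 0.0, 0.4]
finger_gap: 0.0853
gripper_force: 0.0
```

Emit:
{"api": "apply_moves", "payload": {
  "motion": [
    [1,28,-6,-1,0,0,-3],
    [1,28,-4,-1,0,0,-3],
    [1,29,-3,-1,0,0,-3],
    [1,29,-1,-1,0,0,-3],
    [1,29,0,-1,0,0,-3],
    [1,29,2,-1,0,0,-3],
    [1,29,3,-2,0,0,-3],
    [1,28,5,-2,0,0,-4],
    [1,28,6,-2,0,0,-4],
    [1,28,8,-2,0,0,-4]
  ]
}}

```text
time: 1.77
eef_pos: [0.51, -0.1942, 0.3318]
tool_rot: [-0.0, 0.763, 0.647, -0.0]
force: [0.9, -0.2, -0.3]
finger_gap: 0.0851
gripper_force: 0.0
```

```bash
python3 - <<'E'
from h import *
grab('wrist','w1')
print(env.get_obs()['force'])
plan([.64,.18,.30],80,14,1)
E
```

```text
[3.87042976 4.83763887 1.84434884]
need [ 0.13 -0.19  1.24]
[[1,27.4,4.9,2.4,0.01,-0.01,0.09],[1,27.4,4.9,2.4,0.01,-0.01,0.09],[1,27.4,4.9,2.4,0.01,-0.01,0.09],[1,27.4,4.8,2.4,0.01,-0.01,0.09],[1,27.4,4.8,2.4,0.01,-0.01,0.09],[1,27.4,4.7,2.4,0.01,-0.01,0.09],[1,27.4,4.7,2.4,0.01,-0.01,0.09],[1,27.4,4.6,2.4,0.01,-0.01,0.09],[1,27.4,4.6,2.4,0.01,-0.01,0.09],[1,27.5,4.6,2.4,0.01,-0.01,0.09]]
[[1,27.5,4.5,2.4,0.01,-0.01,0.09],[1,27.5,4.5,2.3,0.01,-0.01,0.09],[1,27.4,4.4,2.3,0.01,-0.01,0.09],[1,27.5,4.4,2.4,0.01,-0.01,0.09]]
```

View pics/w1.png

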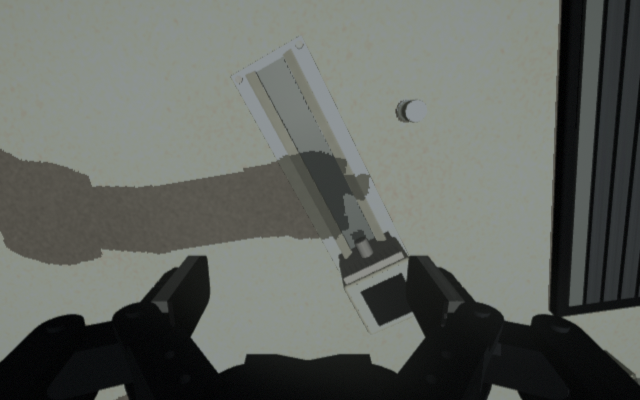

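The wrist view shows the whole bay: open end at about (270,60), lane running down to the plate at about (372,255), housing below it, vial_a at (411,111).

```bash
python3 - <<'E'
from h import *
im,d,P,K,T=load('w1')
z=P[:,:,2]; v,u=np.mgrid[:400,:640]
reg=(u>225)&(u<410)&(v>30)&(v<250)&(d>0)
m=reg&(z>.005)&(z<.033); 
p0=np.array([.521,-.179])
pts=P[m]; pts=pts[np.linalg.norm(pts[:,:2]-p0,axis=1)<.25]
def frame(th): a=np.radians(th); return np.array([np.cos(a),np.sin(a)]),np.array([-np.sin(a),np.cos(a)])
def spread(th):
    ax,ay=frame(th); hi=pts[pts[:,2]>.023]; y=(hi[:,:2]-p0)@ay; y=y-np.median(y)
    h=np.histogram(y,bins=np.arange(-.08,.08,.001))[0]; return (h**2).sum()
ths=np.arange(-80,-60,.1); s=[spread(t) for t in ths]; th=ths[np.argmax(s)]; print(th)
rr=cv2.minAreaRect(pts[:,:2].astype(np.float32)); print(np.round(rr[0],4),np.round(rr[1],4),rr[2])
ax,ay=frame(th)
x=(pts[:,:2]-p0)@ax; y=(pts[:,:2]-p0)@ay
sel=(x>-.11)&(x<.08)
for lo in np.arange(-.06,.06,.003):
    k=sel&(y>=lo)&(y<lo+.003)
    if k.sum()>5: print(round(lo+.0015,4),k.sum(),np.round(np.percentile(pts[k,2],[10,50,90]),4))
print('end',np.percentile(x,[0.2,1]))
# stop plate / housing
m=(u>330)&(u<425)&(v>225)&(v<335)&(d>0)&(z>.055)&(z<.08)
q=P[m]; X=(q[:,:2]-p0)@ax;Y=(q[:,:2]-p0)@ay; print('hous x',np.percentile(X,[0.2,1,5,95,99]),'y',np.percentile(Y,[1,99]))
np.save('bay.npy',[th])
E
```

```text
-71.70000000000047
[ 0.5651 -0.189 ] [0.1663 0.2841] 18.461374282836914
-0.0435 300 [0.0064 0.0074 0.0085]
-0.0405 409 [0.0066 0.0077 0.0087]
-0.0375 413 [0.0066 0.0076 0.0087]
-0.0345 411 [0.0065 0.0075 0.0087]
-0.0315 410 [0.0066 0.0075 0.0086]
-0.0285 104 [0.0068 0.008  0.026 ]
-0.0255 433 [0.0262 0.0274 0.0286]
-0.0225 499 [0.0241 0.0256 0.0272]
-0.0195 488 [0.0211 0.0226 0.0242]
-0.0165 600 [0.0074 0.0163 0.021 ]
-0.0135 417 [0.0069 0.0079 0.0088]
-0.0105 420 [0.0068 0.0078 0.0088]
-0.0075 418 [0.0069 0.0079 0.0089]
-0.0045 425 [0.0068 0.0079 0.0088]
-0.0015 419 [0.0068 0.0078 0.0089]
0.0015 425 [0.0067 0.0078 0.0087]
0.0045 426 [0.0067 0.0078 0.0089]
0.0075 427 [0.0068 0.0078 0.0089]
0.0105 431 [0.0067 0.0079 0.0089]
0.0135 423 [0.0067 0.0077 0.0087]
0.0165 434 [0.0069 0.008  0.0192]
0.0195 478 [0.0198 0.0215 0.0229]
0.0225 469 [0.0228 0.0245 0.026 ]
0.0255 473 [0.0259 0.0273 0.0286]
0.0285 365 [0.0072 0.0259 0.0276]
0.0315 443 [0.0066 0.0077 0.0086]
0.0345 440 [0.0068 0.0077 0.0086]
0.0375 432 [0.0066 0.0076 0.0088]
0.0405 446 [0.0066 0.0077 0.0088]
0.0435 439 [0.0065 0.0076 0.0087]
0.0465 80 [0.0063 0.0073 0.0081]
end [-0.11805643 -0.11635863]
hous x [0.13065538 0.13089882 0.13137376 0.20346325 0.20851083] y [-0.0373628   0.03611196]
```

Emit:
{"api": "apply_moves", "payload": {
  "motion": [
    [1,27,5,2,0,0,0],
    [1,27,5,2,0,0,0],
    [1,27,5,2,0,0,0],
    [1,27,5,2,0,0,0],
    [1,27,5,2,0,0,0],
    [1,27,5,2,0,0,0],
    [1,27,5,2,0,0,0],
    [1,27,5,2,0,0,0],
    [1,27,4,2,0,0,0],
    [1,27,4,2,0,0,1]
  ]
}}

```text
time: 2.65
eef_pos: [0.6021, 0.0638, 0.3114]
tool_rot: [-0.0, 0.769, 0.639, -0.0]
force: [0.8, -0.5, 0.3]
finger_gap: 0.0854
gripper_force: 0.0
```

```bash
python3 - <<'E'
from h import *
grab('wrist','w2')
im,d,P,K,T=load('w2'); z=P[:,:,2]
near=np.linalg.norm(P[:,:,:2]-[.641,.18],axis=2)<.09
for lo,hi in((.055,.09),(.06,.07),(.074,.088)):
    m=near&(d>0)&(z>lo)&(z<hi); r=cv2.minAreaRect(P[m][:,:2].astype(np.float32)); print(m.sum(),np.round(r[0],4),np.round(r[1],4),r[2])
print(pose()[1])
E
```

```text
3838 [0.6402 0.1637] [0.0997 0.0277] 79.64989471435547
2539 [0.6402 0.1637] [0.0997 0.0277] 79.64989471435547
1255 [0.6402 0.166 ] [0.0856 0.0159] 79.5274429321289
[0.60319113 0.07026219 0.31137698]
```

View pics/w2.png

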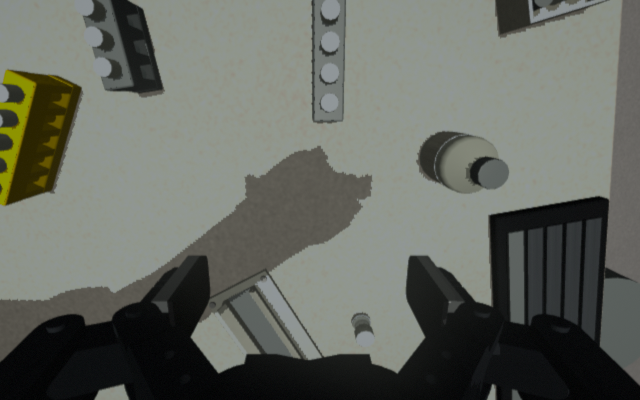

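The wrist view shows the cassette's near part at (328,60), its near end at (328,122), and the reagent bottle well clear at (470,165). I'll move above it.

```bash
python3 - <<'E'
from h import *
plan([.643,.179,.24],79.6,10,1)
E
```

```text
need [-0.   -0.24 -0.  ]
[[1,11.4,2.0,7.2,-0.0,-0.02,-0.0],[1,11.4,1.9,7.2,-0.0,-0.02,-0.0],[1,11.4,2.0,7.2,-0.0,-0.02,-0.0],[1,11.4,1.9,7.2,-0.0,-0.02,-0.0],[1,11.4,2.0,7.2,-0.0,-0.02,-0.0],[1,11.4,1.9,7.1,-0.0,-0.02,-0.0],[1,11.4,2.0,7.2,-0.0,-0.02,-0.0],[1,11.4,1.9,7.1,-0.0,-0.02,-0.0],[1,11.4,2.0,7.1,-0.0,-0.02,-0.0],[1,11.3,1.9,7.2,-0.0,-0.02,-0.0]]
```

Emit:
{"api": "apply_moves", "payload": {
  "motion": [
    [1,12,2,7,0,0,0],
    [1,14,2,8,0,0,0],
    [1,14,2,8,0,0,0],
    [1,14,2,8,0,0,0],
    [1,14,2,8,0,0,0],
    [1,13,2,8,0,0,0],
    [1,13,3,8,0,0,0],
    [1,12,3,8,0,0,0],
    [1,8,2,8,0,0,0],
    [1,0,0,0,0,0,0]
  ]
}}

```text
time: 3.53
eef_pos: [0.6425, 0.1733, 0.2388]
tool_rot: [-0.001, 0.769, 0.64, -0.001]
force: [-0.9, 0.1, -0.2]
finger_gap: 0.0854
gripper_force: 0.0
```

```bash
python3 - <<'E'
from h import *
grab('wrist','w3')
im,d,P,K,T=load('w3'); z=P[:,:,2]
near=np.linalg.norm(P[:,:,:2]-[.642,.18],axis=2)<.085
for lo,hi in((.055,.09),(.055,.07),(.076,.088)):
    m=near&(d>0)&(z>lo)&(z<hi); r=cv2.minAreaRect(P[m][:,:2].astype(np.float32)); print(m.sum(),np.round(r[0],4),np.round(r[1],4),r[2])
m=near&(d>0); print(np.percentile(z[m],[1,50,99]))
print(pose()[1])
plan([.6425,.179,.102],79.6,10,1)
E
```

```text
6098 [0.6426 0.1783] [0.1296 0.028 ] 79.72625732421875
3920 [0.6426 0.1783] [0.1296 0.028 ] 79.72625732421875
1993 [0.6425 0.1783] [0.1116 0.016 ] 79.88438415527344
[-0.00169338  0.22942985  0.25874521]
[0.64236068 0.1720756  0.23962139]
need [-0.09  0.03 -0.12]
[[1,0.7,-0.1,13.8,-0.01,0.0,-0.01],[1,0.7,-0.1,13.8,-0.01,0.0,-0.01],[1,0.7,-0.1,13.8,-0.01,0.0,-0.01],[1,0.7,-0.1,13.7,-0.01,0.0,-0.01],[1,0.7,-0.1,13.8,-0.01,0.0,-0.01],[1,0.7,-0.1,13.7,-0.01,0.0,-0.01],[1,0.7,-0.1,13.8,-0.01,0.0,-0.01],[1,0.7,-0.1,13.7,-0.01,0.0,-0.01],[1,0.7,-0.1,13.8,-0.01,0.0,-0.01],[1,0.6,-0.1,13.7,-0.01,0.0,-0.01]]
```

View pics/w3.png

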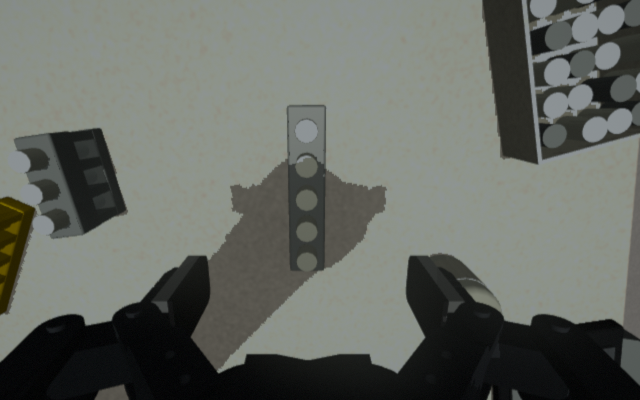

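The cassette is centred between the fingers, spanning (307,106) to (307,270), and measures 130 x 28 at yaw 79.7°. I'll descend and grip.

Emit:
{"api": "apply_moves", "payload": {
  "motion": [
    [1,1,0,14,0,0,0],
    [1,1,0,18,0,0,0],
    [1,1,0,20,0,0,0],
    [1,1,0,20,0,0,0],
    [1,1,0,20,0,0,0],
    [1,1,0,18,0,0,0],
    [1,0,0,14,0,0,0],
    [1,0,0,10,0,0,0],
    [1,0,0,4,0,0,0],
    [1,0,0,0,0,0,0]
  ]
}}

```text
time: 4.42
eef_pos: [0.6435, 0.1767, 0.1023]
tool_rot: [-0.0, 0.769, 0.639, -0.001]
force: [-0.5, -0.0, 0.4]
finger_gap: 0.0852
gripper_force: 0.0
```

Emit:
{"api": "apply_moves", "payload": {
  "motion": [
    [0.6,0,0,0,0,0,0],
    [0.5,0,0,0,0,0,0],
    [0.4,0,0,0,0,0,0],
    [0.3,0,0,0,0,0,0],
    [0.2,0,0,0,0,0,0],
    [0.1,0,0,0,0,0,0],
    [0,0,0,0,0,0,0],
    [0,0,0,0,0,0,0],
    [0,0,0,0,0,0,0],
    [0,0,0,0,0,0,0]
  ],
  "force": 60
}}

```text
time: 5.25
eef_pos: [0.6438, 0.1772, 0.1035]
tool_rot: [0.0, 0.769, 0.639, 0.0]
force: [-2.2, -0.4, 5.7]
finger_gap: 0.0273
gripper_force: 59.7
```

Emit:
{"api": "apply_moves", "payload": {
  "motion": [
    [0,0,0,-4,0,0,0],
    [0,0,0,-8,0,0,0],
    [0,0,0,-10,0,0,0],
    [0,0,0,-12,0,0,0],
    [0,0,0,-14,0,0,0],
    [0,0,0,-14,0,0,0],
    [0,0,0,-14,0,0,0],
    [0,0,0,-12,0,0,0],
    [0,0,0,-8,0,0,0],
    [0,0,0,-4,0,0,0]
  ]
}}

```text
time: 6.08
eef_pos: [0.6441, 0.1772, 0.2048]
tool_rot: [0.0, 0.769, 0.639, 0.001]
force: [0.2, 0.3, -3.4]
finger_gap: 0.0271
gripper_force: 59.3
```

```bash
python3 - <<'E'
from h import *
o,p,r=pose();print(p,o['force'],o['finger_gap'])
plan([.527,-.195,.20],108.3,20,0)
E
```

```text
[0.6440679  0.17720378 0.20475298] [ 0.20594401  0.25740375 -3.36001314] 0.027126906879934812
need [  0.11  -0.03 -28.9 ]
[[0,-19.4,-2.3,0.2,0.01,-0.0,-1.45],[0,-19.3,-2.8,0.2,0.01,-0.0,-1.45],[0,-19.2,-3.3,0.2,0.01,-0.0,-1.45],[0,-19.1,-3.8,0.2,0.01,-0.0,-1.45],[0,-19.0,-4.3,0.2,0.01,-0.0,-1.45],[0,-18.9,-4.8,0.2,0.01,-0.0,-1.45],[0,-18.8,-5.2,0.2,0.01,-0.0,-1.45],[0,-18.7,-5.7,0.2,0.01,-0.0,-1.45],[0,-18.5,-6.2,0.2,0.01,-0.0,-1.45],[0,-18.3,-6.6,0.2,0.01,-0.0,-1.45]]
[[0,-18.2,-7.1,0.2,0.01,-0.0,-1.45],[0,-18.0,-7.6,0.2,0.01,-0.0,-1.45],[0,-17.8,-8.0,0.3,0.01,-0.0,-1.45],[0,-17.6,-8.5,0.3,0.01,-0.0,-1.45],[0,-17.4,-8.9,0.2,0.01,-0.0,-1.45],[0,-17.1,-9.3,0.3,0.01,-0.0,-1.45],[0,-16.9,-9.8,0.2,0.01,-0.0,-1.45],[0,-16.6,-10.2,0.3,0.01,-0.0,-1.45],[0,-16.4,-10.6,0.2,0.01,-0.0,-1.45],[0,-16.1,-11.0,0.3,0.01,-0.0,-1.45]]
```

Emit:
{"api": "apply_moves", "payload": {
  "motion": [
    [0,-10,-1,0,0,0,-1.5],
    [0,-19,-3,0,0,0,-1.5],
    [0,-19,-3,0,0,0,-1.5],
    [0,-19,-4,0,0,0,-1.5],
    [0,-19,-4,0,0,0,-1.5],
    [0,-19,-5,0,0,0,-1.5],
    [0,-19,-5,0,0,0,-1.5],
    [0,-19,-6,0,0,0,-1.5],
    [0,-18,-6,0,0,0,-1.5],
    [0,-18,-7,0,0,0,-1.5]
  ]
}}

```text
time: 6.92
eef_pos: [0.5882, -0.0003, 0.2027]
tool_rot: [-0.0, 0.679, 0.734, -0.0]
force: [-0.2, -1.4, -1.8]
finger_gap: 0.0272
gripper_force: 59.3
```

Emit:
{"api": "apply_moves", "payload": {
  "motion": [
    [0,-18,-7,0,0,0,-1.5],
    [0,-18,-8,0,0,0,-1.5],
    [0,-18,-8,0,0,0,-1.5],
    [0,-18,-8,0,0,0,-1.5],
    [0,-18,-9,0,0,0,-1.5],
    [0,-17,-9,0,0,0,-1.5],
    [0,-17,-10,0,0,0,-1.5],
    [0,-17,-10,0,0,0,-1.5],
    [0,-10,-6,0,0,0,-1],
    [0,0,0,0,0,0,0]
  ]
}}

```text
time: 7.75
eef_pos: [0.5401, -0.1648, 0.2024]
tool_rot: [-0.0, 0.593, 0.805, -0.001]
force: [-0.1, -0.2, -2.9]
finger_gap: 0.0274
gripper_force: 59.3
```

```bash
python3 - <<'E'
from h import *
grab('wrist','w4')
o,p,r=pose();print(p,o['force'],o['finger_gap'])
plan([.527,-.195,.16],108.3,1,0)
im,d,P,K,T=load('w4'); z=P[:,:,2]
# tube caps / block bounds in TCP frame
L=r.inv().apply((P.reshape(-1,3)-p)).reshape(P.shape)
m=(d>0)&(abs(L[:,:,1])<.05)&(abs(L[:,:,0])<.09)&(L[:,:,2]>.015)&(L[:,:,2]<.06)
v,u=np.nonzero(m);print(m.sum(),u.min(),u.max(),v.min(),v.max())
q=L[m]; q=q[q[:,0]>.015]; print('ly',np.percentile(q[:,1],[1,99]),'lx max',np.percentile(q[:,0],99.5))
E
```

```text
[ 0.54072474 -0.16296817  0.20255662] [ 0.06316076  0.1978459  -3.43090603] 0.027386179339721695
need [-0.06 -0.   -1.07]
[[0,-26.5,-22.6,42.6,-0.06,-0.0,-1.07]]
30814 142 479 115 381
ly [-0.014912    0.01218861] lx max 0.06424149623079788
```

View pics/w4.png

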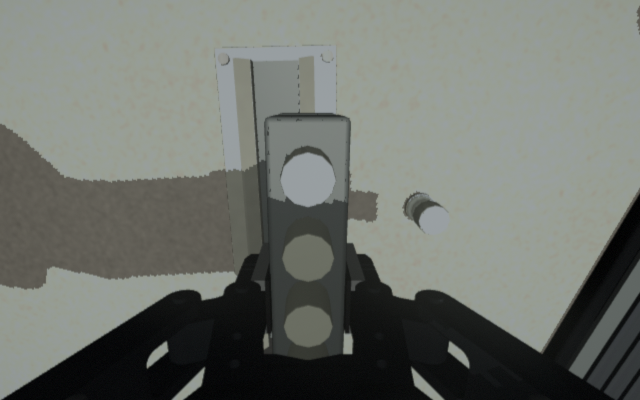

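The cassette is held level, its end at (307,115), with the open end of the lane behind it at (277,50), running to the image left of the cassette's line. vial_a is clear at (430,218). I'll refit the lane in this view relative to the cassette.

```bash
python3 - <<'E'
from h import *
im,d,P,K,T=load('w4'); z=P[:,:,2]; v,u=np.mgrid[:400,:640]
o,p,r=pose()
L=r.inv().apply((P.reshape(-1,3)-p)).reshape(P.shape)
m=(d>0)&(u>205)&(u<345)&(v>35)&(v<270)&(z>.004)&(z<.033)
q=L[m]
best=max(np.arange(-5,5,.1),key=lambda t:(np.histogram((q[:,1]-q[:,0]*np.tan(np.radians(t)))[P[m][:,2]>.02],bins=np.arange(-.1,.1,.0015))[0]**2).sum())
print('lane angle in tool frame',best)
w=q[:,1]-q[:,0]*np.tan(np.radians(best)); Z=P[m][:,2]
far=q[:,0]>.07
for lo in np.arange(-.09,.03,.003):
    k=far&(w>=lo)&(w<lo+.003)
    if k.sum()>5: print(round(lo+.0015,4),k.sum(),np.round(np.percentile(Z[k],[10,50,90]),4))
print('end lx',np.percentile(q[:,0],[99,99.8]))
# cassette sides
c=(d>0)&(L[:,:,2]>.03)&(L[:,:,2]<.045)&(L[:,:,0]>.02)&(L[:,:,0]<.075)&(abs(L[:,:,1])<.03)
rr=cv2.minAreaRect(L[c][:,:2].astype(np.float32)*1000);print(rr, L[c][:,0].max())
E
```

```text
lane angle in tool frame -1.3000000000000131
-0.0675 109 [0.0065 0.0074 0.0083]
-0.0645 216 [0.0067 0.0076 0.009 ]
-0.0615 210 [0.0067 0.0077 0.0106]
-0.0585 223 [0.0066 0.0077 0.0103]
-0.0555 195 [0.0067 0.0076 0.0086]
-0.0525 41 [0.0069 0.0076 0.0083]
-0.0495 192 [0.0074 0.0268 0.0282]
-0.0465 269 [0.0081 0.0258 0.0275]
-0.0435 261 [0.0077 0.0227 0.0245]
-0.0405 358 [0.0073 0.0172 0.0215]
-0.0375 225 [0.0068 0.0077 0.0086]
-0.0345 221 [0.0067 0.0075 0.0085]
-0.0315 224 [0.0068 0.0078 0.0087]
-0.0285 222 [0.0068 0.0077 0.0085]
-0.0255 219 [0.0068 0.0077 0.0085]
-0.0225 220 [0.0068 0.0077 0.0085]
-0.0195 222 [0.0068 0.0078 0.0085]
-0.0165 225 [0.0068 0.0077 0.0086]
-0.0135 221 [0.0067 0.0078 0.0088]
-0.0105 226 [0.0068 0.0077 0.0086]
-0.0075 217 [0.0069 0.0077 0.0086]
-0.0045 215 [0.0074 0.0205 0.022 ]
-0.0015 242 [0.0074 0.0234 0.0252]
0.0015 241 [0.0074 0.0265 0.028 ]
0.0045 204 [0.0071 0.0262 0.0282]
0.0075 222 [0.0067 0.0075 0.0084]
0.0105 227 [0.0067 0.0076 0.0085]
0.0135 226 [0.0068 0.0078 0.0107]
0.0165 231 [0.0069 0.0079 0.0106]
0.0195 223 [0.0066 0.0076 0.0087]
0.0225 113 [0.0065 0.0074 0.0085]
end lx [0.10835423 0.10915044]
((42.158512115478516, -1.3293914794921875), (44.28200912475586, 28.236194610595703), 0.0705595314502716) 0.06430969501745336
```

Emit:
{"api": "apply_moves", "payload": {
  "motion": [
    [0,-4,-4,0,0,0,-1.2],
    [0,-6,-6,0,0,0,0],
    [0,-6,-6,4,0,0,0],
    [0,-5,-4,8,0,0,0],
    [0,0,0,12,0,0,0],
    [0,0,0,12,0,0,0],
    [0,0,0,10,0,0,0],
    [0,0,0,6,0,0,0],
    [0,0,0,3,0,0,0],
    [0,0,0,0,0,0,0]
  ]
}}

```text
time: 8.63
eef_pos: [0.5289, -0.187, 0.1468]
tool_rot: [-0.001, 0.583, 0.812, -0.0]
force: [-0.5, 0.7, -3.0]
finger_gap: 0.0273
gripper_force: 59.4
```

```bash
cat > fit.py <<'E'
from h import *
import sys
n=sys.argv[1]; o,p,r=pose(); grab('wrist',n)
im,d,P,K,T=load(n)
L=r.inv().apply((P.reshape(-1,3)-p)).reshape(P.shape); z=P[:,:,2]
c=(d>0)&(L[:,:,2]>.03)&(L[:,:,2]<.045)&(L[:,:,0]>.02)&(L[:,:,0]<.075)&(abs(L[:,:,1])<.03)
rr=cv2.minAreaRect(L[c][:,:2].astype(np.float32)*1000);print('cass',np.round(rr[0],1),np.round(rr[1],1),rr[2])
m=(d>0)&(z>.0225)&(z<.033)&(abs(L[:,:,1])<.06)&(L[:,:,0]>.03)&(L[:,:,0]<.2)
q=L[m]
for s in(-1,1):
    k=q[(q[:,1]*s>.016)&(q[:,1]*s<.04)]
    f=[]
    for x in np.arange(.03,.15,.006):
        b=k[(k[:,0]>=x)&(k[:,0]<x+.006)]
        if len(b)>8: f.append([x+.003,np.percentile(b[:,1]*s,3)*s])
    f=np.array(f); a=np.polyfit(f[:,0],f[:,1],1); print('rail',s,len(f),'angle',np.degrees(np.arctan(a[0])),'y0 mm',a[1]*1000)
print(p,o['force'],o['wrist_torque'],o['finger_gap'])
E
python3 fit.py w5
```

```text
cass [42.9 -0.2] [45.9 28.1] 0.050724148750305176
rail -1 15 angle 1.085175203121516 y0 mm -25.618509513796884
rail 1 10 angle 0.07378816726617822 y0 mm 16.354019101830573
[ 0.5289145  -0.18703275  0.14683197] [-0.45541706  0.65094145 -2.97736188] [ 0.00396333 -0.03834779 -0.02254045] 0.027269483868156547
```

View pics/w5.png

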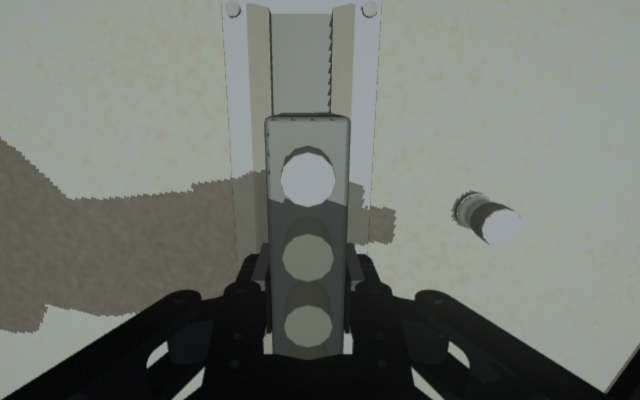

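The cassette is nearly over the lane now: lane end (272–330, 10), cassette end at (265–350,115).

```bash
cat > fit2.py <<'E'
from h import *
import sys
n=sys.argv[1]; o,p,r=pose()
if len(sys.argv)>2: grab('wrist',n)
im,d,P,K,T=load(n)
L=r.inv().apply((P.reshape(-1,3)-p)).reshape(P.shape); z=P[:,:,2]
c=(d>0)&(L[:,:,2]>.03)&(L[:,:,2]<.045)&(L[:,:,0]>.02)&(L[:,:,0]<.075)&(abs(L[:,:,1])<.03)
rr=cv2.minAreaRect(L[c][:,:2].astype(np.float32)*1000);print('cass',np.round(rr[0],1),np.round(rr[1],1),rr[2],'end',L[c][:,0].max())
# per image row: floor edges (inner), plate edges (outer)
F=[]
for v in range(0,400,2):
    row=L[v]; zz=z[v]; dd=d[v]>0
    if not dd.any(): continue
    x=np.median(row[:,0][dd&(abs(row[:,1])<.03)]) if (dd&(abs(row[:,1])<.03)).any() else 0
    if not .072<x<.2: continue
    pl=dd&(zz>.004)&(zz<.034)&(abs(row[:,1])<.065); fl=dd&(zz<.0125)&(zz>.004)&(abs(row[:,1])<.021)
    if pl.sum()<20 or fl.sum()<10: continue
    F.append([x,row[pl][:,1].min(),row[pl][:,1].max(),row[fl][:,1].min(),row[fl][:,1].max()])
F=np.array(F)
for i,nm in((1,'plate-'),(2,'plate+'),(3,'floor-'),(4,'floor+')):
    a=np.polyfit(F[:,0],F[:,i],1); k=abs(np.polyval(a,F[:,0])-F[:,i])<.0015; a=np.polyfit(F[k,0],F[k,i],1); print(nm,k.sum(),len(F),'deg %.2f y0 %.2f mm y.09 %.2f'%(np.degrees(np.arctan(a[0])),a[1]*1e3,np.polyval(a,.09)*1e3))
print('xmax',F[:,0].max(),p,o['force'],o['time'])
E
python3 fit2.py w5; python3 fit2.py w6 1
```

```text
cass [43.1 -0.3] [46.1 28.1] 0.04340718686580658 end 0.06613009726710013
plate- 51 51 deg 0.06 y0 -48.64 mm y.09 -48.54
plate+ 51 51 deg 0.20 y0 40.21 mm y.09 40.53
floor- 51 51 deg 0.14 y0 -21.02 mm y.09 -20.81
floor+ 44 51 deg 0.40 y0 12.28 mm y.09 12.92
xmax 0.1257592501357601 [ 0.52911732 -0.18717617  0.14743881] [-0.42857186 -0.15313265 -3.28272284] 8.6833
cass [43.  -0.2] [28.2 45.9] 89.98179626464844 end 0.06589316526217107
plate- 51 51 deg 0.27 y0 -49.03 mm y.09 -48.60
plate+ 51 51 deg 0.04 y0 40.48 mm y.09 40.54
floor- 51 51 deg -0.07 y0 -20.65 mm y.09 -20.76
floor+ 44 51 deg 0.35 y0 12.33 mm y.09 12.89
xmax 0.1256917764744429 [ 0.52911732 -0.18717617  0.14743881] [-0.42857186 -0.15313265 -3.28272284] 8.6833
```

Emit:
{"api": "apply_moves", "payload": {
  "motion": [
    [0,0,-1,0,0,0,0],
    [0,0,-1.5,0,0,0,0],
    [0,0,-1.4,3,0,0,0],
    [0,0,0,4,0,0,0],
    [0,0,0,5,0,0,0],
    [0,0,0,5,0,0,0],
    [0,0,0,4,0,0,0],
    [0,0,0,4,0,0,0],
    [0,0,0,3,0,0,0],
    [0,0,0,0,0,0,0]
  ]
}}

```text
time: 9.57
eef_pos: [0.5251, -0.1887, 0.1191]
tool_rot: [-0.001, 0.583, 0.812, -0.0]
force: [-0.2, 0.2, -3.8]
finger_gap: 0.027
gripper_force: 59.4
```

```bash
python3 fit2.py w7 1; python3 fit2.py w8 1
```

```text
cass [42.9 -0.1] [28.3 45.9] 89.97831726074219 end 0.06586708236858663
plate- 50 50 deg -0.01 y0 -44.35 mm y.09 -44.36
plate+ 50 50 deg -0.08 y0 44.95 mm y.09 44.83
floor- 50 50 deg 0.15 y0 -17.03 mm y.09 -16.79
floor+ 50 50 deg 0.05 y0 17.11 mm y.09 17.19
xmax 0.1176645452892182 [ 0.52511328 -0.18871376  0.11907367] [-0.23219678  0.17123718 -3.79030007] 9.5667
cass [43.  -0.2] [28.2 45.9] 89.99088287353516 end 0.06591290811738981
plate- 50 50 deg 0.22 y0 -44.78 mm y.09 -44.44
plate+ 50 50 deg 0.12 y0 44.52 mm y.09 44.71
floor- 50 50 deg 0.08 y0 -17.01 mm y.09 -16.88
floor+ 50 50 deg 0.21 y0 16.80 mm y.09 17.14
xmax 0.11775723524548835 [ 0.52518421 -0.18877524  0.11942311] [-0.77111798  0.46751204 -3.01516878] 9.6167
```

Emit:
{"api": "apply_moves", "payload": {
  "motion": [
    [0,0,0,1.5,0,0,0],
    [0,0,0,1.5,0,0,0],
    [0,0,0,1.2,0,0,0],
    [0,0,0,1,0,0,0],
    [0,0,0,0.7,0,0,0],
    [0,0,0,0.5,0,0,0],
    [0,0,0,0.3,0,0,0],
    [0,0,0,0,0,0,0],
    [0,0,0,0,0,0,0],
    [0,0,0,0,0,0,0]
  ]
}}

```text
time: 10.5
eef_pos: [0.5253, -0.1889, 0.1132]
tool_rot: [0.0, 0.584, 0.812, 0.0]
force: [0.5, 0.1, -2.8]
finger_gap: 0.0274
gripper_force: 59.4
```

Emit:
{"api": "apply_moves", "payload": {
  "motion": [
    [0,0,0,0.4,0,0,0],
    [0,0,0,0.4,0,0,0],
    [0,0,0,0.3,0,0,0],
    [0,0,0,0.3,0,0,0],
    [0,0,0,0,0,0,0],
    [0,0,0,0,0,0,0],
    [0,0,0,0,0,0,0],
    [0,0,0,0,0,0,0],
    [0,0,0,0,0,0,0],
    [0,0,0,0,0,0,0]
  ]
}}

```text
time: 11.33
eef_pos: [0.5253, -0.1889, 0.1118]
tool_rot: [-0.0, 0.583, 0.812, -0.0]
force: [0.7, -0.2, -2.8]
finger_gap: 0.027
gripper_force: 59.4
```

Emit:
{"api": "apply_moves", "payload": {
  "motion": [
    [0,0,0,0.3,0,0,0],
    [0,0,0,0.3,0,0,0],
    [0,0,0,0.2,0,0,0],
    [0,0,0,0,0,0,0],
    [0,0,0,0,0,0,0],
    [0,0,0,0,0,0,0],
    [0,0,0,0,0,0,0],
    [0,0,0,0,0,0,0],
    [0,0,0,0,0,0,0],
    [0,0,0,0,0,0,0]
  ]
}}

```text
time: 12.17
eef_pos: [0.5253, -0.1889, 0.1114]
tool_rot: [0.0, 0.583, 0.812, -0.0]
force: [-1.5, -0.9, 6.5]
finger_gap: 0.0271
gripper_force: 60.6
```

Contact: the force swung from -2.8 to +6.5 N, so the cassette is on the lane floor. I'll ease off slightly and slide.

Emit:
{"api": "apply_moves", "payload": {
  "motion": [
    [0,0,0,-0.1,0,0,0],
    [0,-1,0,0,0,0,0],
    [0,-2,0,0,0,0,0],
    [0,-3,0,0,0,0,0],
    [0,-3,0,0,0,0,0],
    [0,-3,0,0,0,0,0],
    [0,-3,0,0,0,0,0],
    [0,-3,0,0,0,0,0],
    [0,-2,0,0,0,0,0],
    [0,0,0,0,0,0,0]
  ]
}}

```text
time: 13.0
eef_pos: [0.5322, -0.2072, 0.1114]
tool_rot: [0.0, 0.583, 0.812, 0.001]
force: [-1.4, 2.3, 5.3]
finger_gap: 0.0272
gripper_force: 60.6
```

```bash
python3 - <<'E'
from h import *
o,p,r=pose();print(p,r.inv().apply(o['force']),o['wrist_torque'])
E
python3 fit2.py w9 1
```

```text
[ 0.53216418 -0.20718446  0.11140454] [ 2.65471548 -0.52646049 -5.28682699] [0.56850356 0.09963248 0.09507945]
cass [43.  -0.2] [28.2 45.9] 89.97120666503906 end 0.06592547996253603
plate- 50 50 deg 0.12 y0 -45.57 mm y.09 -45.38
plate+ 50 50 deg 0.38 y0 43.12 mm y.09 43.72
floor- 50 50 deg 0.13 y0 -18.03 mm y.09 -17.82
floor+ 50 50 deg 0.08 y0 16.05 mm y.09 16.18
xmax 0.11563474454150288 [ 0.53216418 -0.20718446  0.11140454] [-1.35394829  2.34222527  5.28734521] 13.0
```

Emit:
{"api": "apply_moves", "payload": {
  "motion": [
    [0,-2,-0.2,0,0,0,0],
    [0,-3,-0.2,0,0,0,0],
    [0,-3,-0.2,0,0,0,0],
    [0,-3,0,0,0,0,0],
    [0,-3,0,0,0,0,0],
    [0,-2,0,0,0,0,0],
    [0,-2,0,0,0,0,0],
    [0,-2,0,0,0,0,0],
    [0,-2,0,0,0,0,0],
    [0,0,0,0,0,0,0]
  ]
}}

```text
time: 13.88
eef_pos: [0.5381, -0.2266, 0.1114]
tool_rot: [-0.001, 0.583, 0.813, 0.001]
force: [-3.4, 8.2, 8.2]
finger_gap: 0.027
gripper_force: 61.1
```

```bash
python3 - <<'E'
from h import *
o,p,r=pose();print(p,r.inv().apply(o['force']),o['wrist_torque'])
E
python3 fit2.py w10 1
```

```text
[ 0.53807145 -0.22660526  0.1114228 ] [ 8.91813725 -0.55876845 -8.20372671] [1.61834921 0.57656272 0.04030188]
cass [42.9 -0.1] [28.2 45.9] 89.82717895507812 end 0.06589262833968074
plate- 50 50 deg 0.22 y0 -45.00 mm y.09 -44.65
plate+ 50 50 deg 0.15 y0 44.30 mm y.09 44.53
floor- 50 50 deg 0.19 y0 -17.38 mm y.09 -17.08
floor+ 50 50 deg 0.26 y0 16.54 mm y.09 16.94
xmax 0.11565161649889585 [ 0.53807145 -0.22660526  0.1114228 ] [-3.3911093   8.24639181  8.22459274] 13.8833
```

Emit:
{"api": "apply_moves", "payload": {
  "motion": [
    [0,-1.5,0,-0.1,0,0,0],
    [0,-1.5,0,0,0,0,0],
    [0,-1.5,0,0,0,0,0],
    [0,-1.5,0,0,0,0,0],
    [0,-1.5,0,0,0,0,0],
    [0,-1.5,0,0,0,0,0],
    [0,-1,0,0,0,0,0],
    [0,0,0,0,0,0,0],
    [0,0,0,0,0,0,0],
    [0,0,0,0,0,0,0]
  ]
}}

```text
time: 14.77
eef_pos: [0.5409, -0.2352, 0.1115]
tool_rot: [-0.001, 0.582, 0.813, 0.001]
force: [-4.2, 11.9, 9.7]
finger_gap: 0.0275
gripper_force: 61.1
```

```bash
python3 - <<'E'
from h import *
o,p,r=pose();print(p,r.inv().apply(o['force']),o['wrist_torque'],(p[:2]-[.5264,-.1895])@[.314,-.9494])
E
python3 fit2.py w11 1
```

```text
[ 0.54093744 -0.23521706  0.11145202] [12.69034678 -0.15357108 -9.61388067] [2.1857232  0.83149012 0.05329286] 0.047968534574281955
cass [42.9 -0.1] [28.1 45.9] 89.8008804321289 end 0.06589374291752327
plate- 50 50 deg 0.35 y0 -45.10 mm y.09 -44.55
plate+ 50 50 deg 0.39 y0 44.03 mm y.09 44.64
floor- 50 50 deg 0.28 y0 -17.38 mm y.09 -16.95
floor+ 50 50 deg 0.31 y0 16.59 mm y.09 17.07
xmax 0.11571126743004598 [ 0.54093744 -0.23521706  0.11145202] [-4.21962356 11.93579942  9.65539519] 14.7667
```

Emit:
{"api": "apply_moves", "payload": {
  "motion": [
    [0,0,0,-0.1,0,0,0],
    [0,-0.7,0,-0.1,0,0,0],
    [0,-0.7,0,0,0,0,0],
    [0,-0.7,0,0,0,0,0],
    [0,-0.7,0,0,0,0,0],
    [0,-0.7,0,0,0,0,0],
    [0,-0.5,0,0,0,0,0],
    [0,0,0,0,0,0,0],
    [0,0,0,0,0,0,0],
    [0,0,0,0,0,0,0]
  ]
}}

```text
time: 15.65
eef_pos: [0.5422, -0.2388, 0.1115]
tool_rot: [-0.001, 0.582, 0.813, 0.001]
force: [-4.6, 12.7, 6.6]
finger_gap: 0.0269
gripper_force: 60.8
```

```bash
cat > s.py <<'E'
from h import *
o,p,r=pose();print(p,r.inv().apply(o['force']),o['wrist_torque'],(p[:2]-[.5264,-.1895])@[.314,-.9494],r.apply([0,0,1]))
E
python3 s.py
```

```text
[ 0.54215751 -0.23878381  0.11147698] [13.50859066 -0.26324538 -6.59309388] [2.24307299 0.77538016 0.04344192] 0.051737909513922625 [-0.00109987  0.00355517 -0.99999308]
```

Emit:
{"api": "apply_moves", "payload": {
  "motion": [
    [0,-0.5,0,0,0,0,0],
    [0,-0.5,0,0,0,0,0],
    [0,-0.5,0,0,0,0,0],
    [0,-0.5,0,0,0,0,0],
    [0,-0.3,0,0,0,0,0],
    [0,0,0,0,0,0,0],
    [0,0,0,0,0,0,0],
    [0,0,0,0,0,0,0],
    [0,0,0,0,0,0,0],
    [0,0,0,0,0,0,0]
  ]
}}

```text
time: 16.48
eef_pos: [0.5428, -0.2407, 0.1115]
tool_rot: [-0.002, 0.582, 0.813, 0.001]
force: [-5.1, 12.5, 8.2]
finger_gap: 0.0273
gripper_force: 60.9
```

```bash
python3 s.py
```

```text
[ 0.54279028 -0.24073499  0.11151115] [13.5426527  -0.79681439 -8.17834974] [ 2.40492761e+00  8.54254204e-01 -1.41397937e-04] 0.05378904472052903 [-0.00130238  0.00375475 -0.9999921 ]
```

Emit:
{"api": "apply_moves", "payload": {
  "motion": [
    [0,-0.4,0,0,0,0,0],
    [0,-0.4,0,0,0,0,0],
    [0,-0.4,0,0,0,0,0],
    [0,-0.3,0,0,0,0,0],
    [0,0,0,0,0,0,0],
    [0,0,0,0,0,0,0],
    [0,0,0,0,0,0,0],
    [0,0,0,0,0,0,0],
    [0,0,0,0,0,0,0],
    [0,0,0,0,0,0,0]
  ]
}}

```text
time: 17.32
eef_pos: [0.5432, -0.242, 0.1115]
tool_rot: [-0.002, 0.582, 0.813, 0.001]
force: [-5.1, 13.0, 8.8]
finger_gap: 0.0275
gripper_force: 60.9
```

```bash
python3 s.py
```

```text
[ 0.54320465 -0.24201749  0.11151549] [14.00557925 -0.67092347 -8.78208666] [ 2.54227524  0.89815865 -0.02396725] 0.05513676591652537 [-0.00145256  0.00388507 -0.9999914 ]
```

Emit:
{"api": "apply_moves", "payload": {
  "motion": [
    [0,-0.4,0,-0.1,0,0,0],
    [0,-0.4,0,0,0,0,0],
    [0,-0.4,0,0,0,0,0],
    [0,0,0,0,0,0,0],
    [0,0,0,0,0,0,0],
    [0,0,0,0,0,0,0],
    [0,0,0,0,0,0,0],
    [0,0,0,0,0,0,0],
    [0,0,0,0,0,0,0],
    [0,0,0,0,0,0,0]
  ]
}}

```text
time: 18.15
eef_pos: [0.5434, -0.2425, 0.1115]
tool_rot: [-0.002, 0.582, 0.813, 0.001]
force: [-5.1, 15.4, 9.5]
finger_gap: 0.0274
gripper_force: 61.1
```

```bash
python3 s.py
```

```text
[ 0.54342543 -0.24254309  0.11151521] [16.24058329  0.14249777 -9.41888497] [ 2.88289688  0.9900906  -0.05406061] 0.055705095063786174 [-0.00189447  0.00461712 -0.99998755]
```

Emit:
{"api": "apply_moves", "payload": {
  "motion": [
    [0,-0.3,0,0,0,0,0],
    [0,-0.3,0,0,0,0,0],
    [0,-0.2,0,0,0,0,0],
    [0,0,0,0,0,0,0],
    [0,0,0,0,0,0,0],
    [0,0,0,0,0,0,0],
    [0,0,0,0,0,0,0],
    [0,0,0,0,0,0,0],
    [0,0,0,0,0,0,0],
    [0,0,0,0,0,0,0]
  ]
}}

```text
time: 18.98
eef_pos: [0.5435, -0.2426, 0.1115]
tool_rot: [-0.003, 0.582, 0.813, 0.001]
force: [-7.3, 18.2, 10.6]
finger_gap: 0.0268
gripper_force: 61.2
```

```bash
python3 s.py; python3 -c "
from h import *
im,d=grab('scene','s2'); cv2.imwrite('pics/s2c.png',cv2.resize(im[140:270,140:340,::-1],None,fx=4,fy=4,interpolation=cv2.INTER_CUBIC))"; python3 fit2.py w12 1
```

```text
[ 0.5434611  -0.24260259  0.11153635] [ 19.5989343   -1.04115277 -10.45953528] [ 3.3261117   1.22669767 -0.13386197] 0.05577278358130797 [-0.00239862  0.00530742 -0.99998304]
cass [43.  -0.1] [28.2 46. ] 89.91424560546875 end 0.06608212772299217
plate- 50 50 deg 0.28 y0 -44.81 mm y.09 -44.37
plate+ 50 50 deg 0.38 y0 44.22 mm y.09 44.81
floor- 50 50 deg 0.35 y0 -17.35 mm y.09 -16.80
floor+ 50 50 deg 0.34 y0 16.70 mm y.09 17.23
xmax 0.11585239593330898 [ 0.54344178 -0.24262092  0.11152581] [-7.67020499 17.85909448 10.33474152] 19.0333
```

View pics/s2c.png

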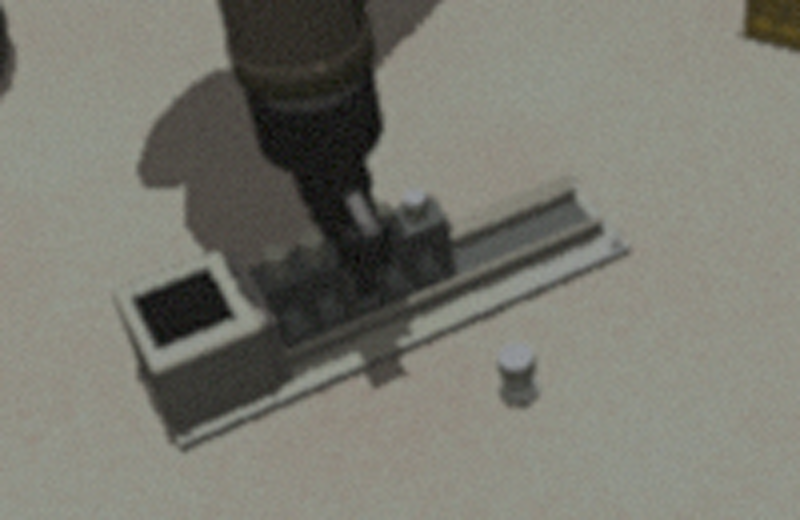

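The cassette's end is against the housing at about (285,345), it stands upright, and vial_a is undisturbed. The last 0.8 mm commanded moved it only 0.07 mm while the push rose from 14 to about 19 N, so it is on the plate with a light press.

```bash
python3 -c "
from cell import env
print(env.finish_job())"
```

```text
the job is handed in; nothing more can be done
None
```

I set the cassette down in the lane and slid it into the pusher until it met the stop plate. I handed the job in at about 19 s with it still gripped and pressed there at about 5 N beyond the pusher and sliding force. I don't have the judged result.

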